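Square the long fire brick into the corner of the soldering board

TASK

Set up the soldering board for the next joint: push the long fire brick away from you across the board until its long side lies flat against the low fence along the board's far edge, and after that slide it along the fence until its end butts against the steel end stop. Push it with the fingers only, keeping it down on the board (do not pick it up), leave everything else where it stands, and take the hand away at the end.

Things in the scene. Friction and masses are not known exactly. Their poses are not given: they have to be found in the camera images.
- long_brick: The brick to push, the longer of the two: sandy bar 55 (its x) by 150 (its y) by 40 mm high, 0.25 to 0.5 kg, loose on the slab. Origin at the centre of its underside, z up. Starts 2 to 10 cm short of the fence, turned up to 0.35 rad out of line: its x axis points roughly at the fence, its y axis roughly towards the end stop.
- board: Soldering board fixed to the table: dark steel tray 240 (x) by 420 (y) mm with a flat brown ceramic slab, top 20 mm above the table, covering x -104 to +90, y -200 to +200 mm. A steel fence runs along the slab's far edge. Origin at table level under the tray's centre; x axis points square at the fence, y axis runs along it towards the end stop.
- fence_face (a point): Middle of the fence's face that the brick must lie against, at the height of the slab's top; axes as the board's. The fence is a fixed straight steel strip 400 mm long (along y), 6 mm thick (it occupies x 0 to +6 mm here), 12 mm high above the slab, lower than the bricks.
- stop: Steel end stop fixed across the fence towards its left (+y) end, at a varying place: a bar 18 mm thick (y 0 to 18), reaching 62 mm from the fence over the slab (x -62 to 0), 25 mm high above the slab. Origin at slab-top height where its flat face (looking along -y, towards the long brick) meets the fence's face; axes as the board's.
- short_brick: Bystander on the slab, near its edge closest to the robot, on the end stop's side: short sandy fire brick 70 (x) by 50 (y) by 40 mm high, loose. Origin at the centre of its underside.
- crucible: Bystander on the slab, at the near right corner: small white ceramic bowl 44 mm across, 22 mm high, loose. Origin at the centre of its underside.
- jar: Bystander on the table left of the board: glass jar with a metal cap, 60 mm across, 75 mm high, loose. Origin at the centre of its underside.
- bench_block: Bystander on the table left of the board, nearer the robot than the jar: steel bench block on a rubber foot, 85 by 85 by 22 mm high, loose. Origin at the centre of its underside.
- hammer: Bystander on the table right of the board: hammer 220 mm long lying flat, loose. Origin under the middle of it.
- tin: Bystander on the table right of the board: round metal tin 68 mm across, 45 mm high, loose. Origin at the centre of its underside.
There are look-alikes about, which are no part of the job. Leave any black or red look-alike of the long_brick alone.

How it is judged (in metres and radians):
On the way, in this order (a step that is already met when the one before it is completed fails the run):
1. the long brick lies flat against the fence, still short of the end stop (x of long_brick in the frame of fence_face above -0.0315 m and angle between the x axis of long_brick and the x axis of board, either way round below 0.05 rad and angle between long_brick's own z axis and vertical below 0.06 rad and y of long_brick in the frame of stop below -0.083 m), for 0.2 s.
2. the long brick, still flat against the fence, butts against the end stop (x of long_brick in the frame of fence_face above -0.0315 m and angle between the x axis of long_brick and the x axis of board, either way round below 0.05 rad and angle between long_brick's own z axis and vertical below 0.06 rad and y of long_brick in the frame of stop between -0.079 and -0.07 m), for 0.2 s.
At the end, for the whole second after the job is handed in: The long brick rests flat on the slab, its long side against the fence (its centre no more than 4 mm further from the fence than when touching, turned less than 0.05 rad out of line) and its end within 4 mm of the end stop's face (all of step 2 and z of long_brick in the frame of board between 0.016 and 0.024 m and linear speed of long_brick below 0.01 m/s).
It fails at once if the long brick is lifted (more than 6 mm) or tipped up (height (world z) of long_brick above 0.026 m or angle between long_brick's own z axis and vertical above 0.15 rad).
It fails at once if the long brick is pushed off the slab (height (world z) of long_brick below 0.012 m).
It fails at once if another thing on the board or bench is moved by more than 12 mm (distance of any of short_brick, crucible, jar, bench_block, hammer, tin from where it was at the start of the episode above 0.012 m).
It also fails if it takes over 51 s, if anything falls off the work surface, if the arm or the gripper's body presses on something with over 40 N, if the wrist force passes 120 N, or if a joint passes its speed limit or range.

ROBOT

A 7-joint arm with a two-finger parallel gripper is mounted at the origin on the work surface. World frame = base frame: x ahead of the robot, y to its left, z up, the work surface at z = 0. Lengths are in mm, angles in rad, forces in N, time in s.
With the tool pointing down it reaches from about 425 to 925 mm from the base axis. Payload 6.8 kg.
Tool frame: the origin (TCP) lies midway between the tips of the shut fingers; the grasp point (between the pads) lies 19 mm behind it (env.pinch_z is the distance from the TCP to the grasp point, in mm); z points along the fingers, y is the line along which they close (so a half turn about z gives the same grasp; the last joint's range is limited). The gripper opens to 88 mm and grips with 3 to 60 N. Pads are 20 mm wide; open, the fingers measure 115 mm over their backs; the gripper's body (75 mm by 178 mm) begins 61 mm behind the grasp point.
Start: joints at [1.227, 0.477, 0.022, 1.555, -0.011, 1.109, -0.083], TCP at [157.703, -656.337, 191.664] pointing down, gripper open.
Joint ranges: [-2.96, 2.96], [-0.34, 2.1], [-1.41, 1.46], [0.24, 2.44], [-1.37, 4.51], [0.17, 1.92], [-2.96, 2.96]. Speed limits (rad/s): [2.39, 2.39, 3.14, 3.14, 3.14, 3.14, 3.14].

INTERFACE

Orientations are given as a unit quaternion [x, y, z, w].
In Python, from bench import env gives the robot as it stands. Calls block until the motion is done:
- env.move_ptp(position, orientation): joint-space move of the TCP to a pose.
- env.movel(position, frame=None, velocity=150): straight line of the TCP; frame=None keeps the orientation; velocity is the mean speed in mm/s.
- env.set_joints(angles): joint-space move.
- env.grip(opening, f_grip=None): finger opening in mm; f_grip is the grip in N (None keeps the last); returns when the fingers have stopped.
- env.hold(seconds).
- env.inverse_kinematics(position, orientation): joint angles nearest the present ones, or None.
- env.state(): the state.
- env.get_image(name): name is "scene" or "top" or "wrist"; returns a dict with "img" (420x560x3 uint8, red, green, blue), "range_z" (420x560 float32, mm along the optical axis (not along the pixel's ray), 0 where there is no reading), "mtx" (3x3 intrinsics, pixels), "R" (3x3) and "t" (3): a world point X has camera coordinates R X + t. Camera axes: x right, y down, z forward; pixel columns grow to the right and rows downward; lengths in mm; the calibration is good to about 2 mm. A picture is of the moment at which its call begins.
A pose or a line that the arm cannot do raises env.MotionError and nothing moves.
- env.hand_in(): hands the job in; it is judged then, once.
Trained networks look in a picture, given as the dict that the camera call returned (one of the last four; its "shot" number tells which), for a name from the list of things; names that differ only in an ending like _2 or _b are one class to them, and where a whole thing is asked for, a point or a joint stands for the part that bears it (a point fixed in the world has none). Each returns a list of dicts, best first, with "p" (0 to 1); they miss things now and then, are a little off and sometimes report something else, mostly with a low value. They report only what shows in the picture. A call takes as long as a camera call. They do not tell look-alikes from the thing itself.
- env.recognise(label, picture): "uv" ([column, row] in pixels, amid what is visible of it).
- env.outline_of(label, picture): "mask" (420x560 bool, what is visible of it) and "uv" ([column, row] in pixels, amid what is visible of it).
- env.spot_point(label, picture): "uv" ([column, row] in pixels: a listed point, or the origin of a listed thing).
The state is a dict: "t": time; "joints": joint angles; "qd": joint speeds; "effort": joint torques, N m; "position": TCP position; "tcp_rot": TCP orientation; "ft_force": force on the tool from outside, world axes, zero at the start; "moment": the same for the moment, N m; "gripper_width": finger opening in mm; "finger_force": force on a finger pad.
Only numpy, scipy, OpenCV 4.12 (cv2) and the standard library are available. Lean on these libraries where they do the work, as an engineer would, in place of code of your own. Each camera call takes 0.05 s, during which the arm holds its last target. There are 200 camera calls.

## Working session

There is one attempt and no reset: what is moved stays moved. The work goes in short steps, each a Python script; the robot and the scene stay as the last script left them, time stands still between calls to the robot, and variables do not carry over. Pictures are saved under pics/ and viewed, at most 10 in all, crops included, and the job is handed in when it is done.

```bash
mkdir -p pics; ls
python3 - <<'E'
from bench import env
import cv2,numpy as np
s=env.state();print(s['t'],s['position'],s['tcp_rot'],s['gripper_width'])
a=env.get_image("top");b=env.get_image("scene")
cv2.imwrite('pics/top.png',a['img'][...,::-1]);cv2.imwrite('pics/scene.png',b['img'][...,::-1])
for n in ['long_brick','short_brick','stop','fence_face','board','crucible']:
  for c,nm in((a,'top'),(b,'scene')):
    print(n,nm,[(np.round(d['uv']).tolist(),round(d['p'],2)) for d in env.spot_point(n,c)],[(np.round(d['uv']).tolist(),round(d['p'],2)) for d in env.recognise(n,c)])
E
```

```text
pics
0.0 [ 157.52679137 -655.70905348  190.69159973] [ 9.93057276e-01  1.17628480e-01 -1.70778251e-04 -8.70390905e-04] 88.25241155240094
long_brick top [([156.0, 284.0], 0.92), ([359.0, 284.0], 0.77), ([286.0, 184.0], 0.56), ([232.0, 185.0], 0.31)] [([289.0, 181.0], 0.95), ([360.0, 285.0], 0.89), ([153.0, 284.0], 0.81), ([232.0, 183.0], 0.24)]
long_brick scene [([279.0, 126.0], 0.95), ([295.0, 236.0], 0.9), ([158.0, 244.0], 0.63)] [([154.0, 242.0], 0.98), ([282.0, 122.0], 0.81), ([298.0, 233.0], 0.67)]
short_brick top [([234.0, 183.0], 0.86), ([433.0, 176.0], 0.5)] []
short_brick scene [([324.0, 197.0], 0.89)] [([321.0, 192.0], 0.75), ([296.0, 251.0], 0.17)]
stop top [([243.0, 134.0], 0.66)] [([237.0, 138.0], 0.46)]
stop scene [([371.0, 225.0], 0.66)] [([367.0, 212.0], 0.55)]
fence_face top [] [([276.0, 183.0], 0.64), ([330.0, 212.0], 0.31)]
fence_face scene [([332.0, 254.0], 0.91), ([299.0, 238.0], 0.7)] [([298.0, 250.0], 0.92)]
board top [([279.0, 174.0], 0.59)] [([279.0, 183.0], 0.65)]
board scene [([304.0, 239.0], 0.57)] [([297.0, 252.0], 0.85)]
crucible top [([329.0, 212.0], 0.69)] [([330.0, 211.0], 0.54)]
crucible scene [([332.0, 254.0], 0.67), ([240.0, 253.0], 0.62)] [([240.0, 250.0], 0.47)]
```

View pics/top.png

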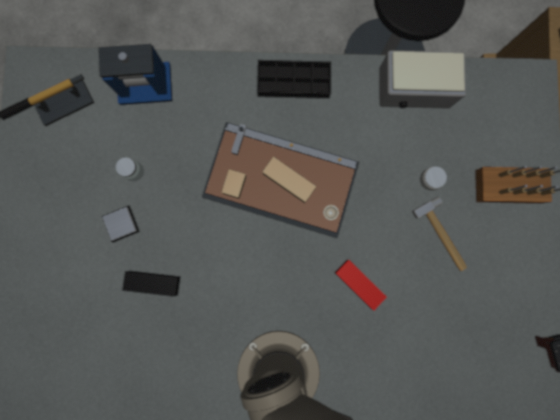

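View pics/scene.png

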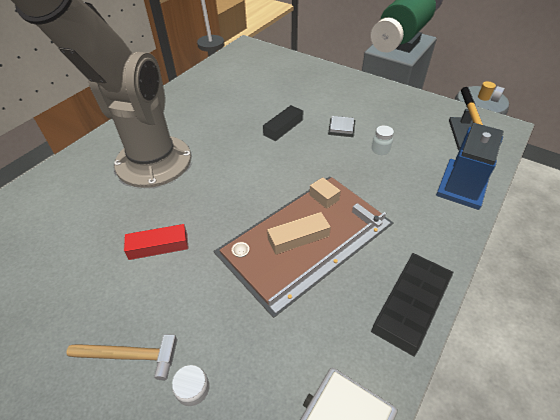

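The sandy bar at top (289,180) is the long brick. It could be mistaken for the black bar (152,284), the red bar (360,285) or the short sandy brick (233,183). The fence runs from (228,127) to (356,164) and the stop is at (238,139). Next I'll measure these and check the choice in a close crop.

```bash
cat > h.py <<'E'
from bench import env
import cv2,numpy as np
def cloud(c):
    v,u=np.mgrid[0:420,0:560];z=c['range_z']
    P=np.stack([u*z,v*z,z],-1)
    uv1=np.stack([u,v,np.ones_like(u)],-1)@np.linalg.inv(c['mtx']).T
    return (uv1*z[...,None]-c['t'])@c['R']   # R^T(Xc-t)
def onplane(c,uv,h):
    d=c['R'].T@np.linalg.inv(c['mtx'])@np.array([uv[0],uv[1],1.]);o=-c['R'].T@c['t']
    return o+d*(h-o[2])/d[2]
E
python3 - <<'E'
from h import *
for nm in('top','scene'):
    c=env.get_image(nm);W=cloud(c)
    print(nm,'cam',-c['R'].T@c['t'],c['mtx'][0,0])
    for n in ['long_brick','short_brick','stop','crucible']:
        for o in env.outline_of(n,c)[:3]:
            m=cv2.erode(o['mask'].astype(np.uint8),np.ones((3,3)))>0
            p=W[m&(c['range_z']>0)]
            if len(p)<5: continue
            zt=np.percentile(p[:,2],80);q=p[abs(p[:,2]-zt)<5]
            r=cv2.minAreaRect(W[o['mask']&(abs(W[...,2]-zt)<6)][:,:2].astype(np.float32))
            print(n,round(o['p'],2),np.round(o['uv']),'ztop',round(zt),np.round(r[0]),np.round(r[1]),round(r[2],1))
    if nm=='top':
        cv2.imwrite('pics/crop.png',cv2.resize(c['img'][105:250,190:375,::-1],None,fx=4,fy=4,interpolation=cv2.INTER_CUBIC))
        for uv in [(228,127),(356,164),(240,137)]:print(uv,onplane(c,uv,32))
E
```

```text
top cam [ 351.77402579    8.68246522 1193.26352077] 404.24119937704876
long_brick 0.88 [152. 286.] ztop 42 [247. 364.] [151.  56.] 84.1
long_brick 0.76 [364. 283.] ztop 41 [ 253. -231.] [149.  55.] 46.0
long_brick 0.68 [289. 180.] ztop 61 [549. -21.] [150.  55.] 56.5
short_brick 0.7 [235. 183.] ztop 62 [534. 136.] [50. 70.] 73.6
stop 0.7 [237. 137.] ztop 48 [666. 128.] [18. 88.] 74.5
crucible 0.61 [330. 211.] ztop 35 [ 458. -144.] [38. 39.] 45.5
(228, 127) [703.76001071 160.75443507  32.        ]
(356, 164) [ 601.63620137 -216.30427491   32.        ]
(240, 137) [674.57577652 124.73703324  32.        ]
scene cam [ 861.08143848 -553.77566074  823.88653348] 395.2268665209844
long_brick 0.94 [156. 241.] ztop 40 [ 255. -231.] [149.  58.] 46.5
long_brick 0.93 [280. 121.] ztop 39 [249. 364.] [152.  59.] 85.1
long_brick 0.91 [300. 233.] ztop 59 [549. -21.] [149.  58.] 56.3
short_brick 0.96 [323. 191.] ztop 59 [536. 136.] [51. 70.] 75.4
stop 0.74 [367. 215.] ztop 45 [668. 126.] [18. 86.] 74.8
stop 0.41 [322. 190.] ztop 59 [535. 136.] [51. 73.] 75.4
crucible 0.48 [239. 249.] ztop 37 [ 458. -142.] [39. 42.] 29.4
```

View pics/crop.png

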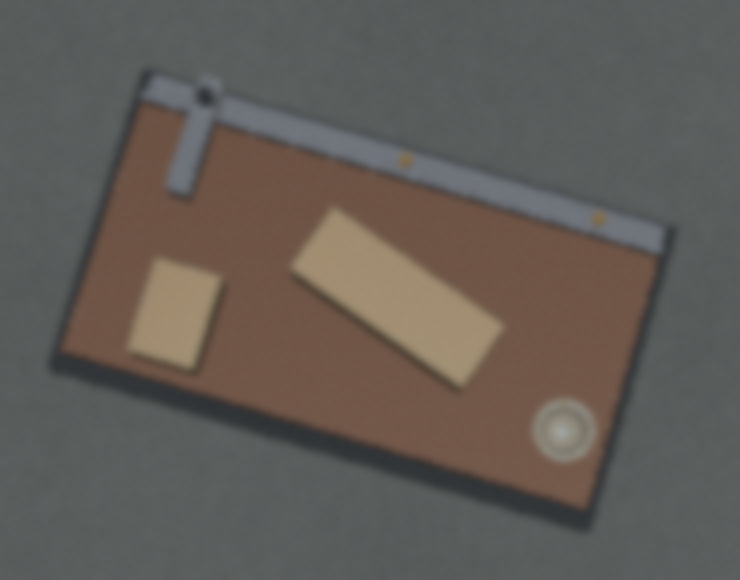

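The crop confirms it: a sandy bar, skewed, with its left end nearer the fence. Next I'll refine the fence line, then move above the start of the push.

```bash
cat >> h.py <<'E'
from scipy.spatial.transform import Rotation as Ro
E
python3 - <<'E'
from h import *
for nm in('top','scene'):
    c=env.get_image(nm);W=cloud(c).reshape(-1,3)
    a=np.radians(-15.3);bx=np.array([np.cos(a),np.sin(a)]);by=np.array([-bx[1],bx[0]])
    S=np.array([682,113.6]);L=np.stack([(W[:,:2]-S)@bx,(W[:,:2]-S)@by],1)
    k=(abs(L[:,0])<20)&(L[:,1]>-320)&(L[:,1]<-15)&(c['range_z'].ravel()>0)
    hi=k&(W[:,2]>27)&(W[:,2]<38);q=L[hi]
    p=np.polyfit(q[:,1],q[:,0],1);print(nm,len(q),'slope',p,np.percentile(q[:,0]-np.polyval(p,q[:,1]),[2,50,98]))
    for x in range(-16,18,4):
        s=k&(abs(L[:,0]-x)<2);print(x,round(np.median(W[s,2]),1),end=' ')
    print()
    s=(L[:,0]>-58)&(L[:,0]<-8)&(abs(L[:,1]-9)<25)
    t=s&(W[:,2]>38);print('stop y',np.percentile(L[t,1],[2,98]),'x end',L[(abs(L[:,1]-9)<6)&(W[:,2]>38)&(abs(L[:,0])<90),0].min())
for psi in(-15.3,-105.3,74.7,164.7):
    q=Ro.from_euler('z',psi,degrees=True)*Ro.from_euler('x',180,degrees=True)
    print(psi,[np.round(env.inverse_kinematics([x,y,100],q.as_quat()),2) if env.inverse_kinematics([x,y,100],q.as_quat()) is not None else None for x,y in((470,0),(590,-100))])
E
```

```text
top 230 slope [0.00750113 2.02713132] [-3.20078817  0.0230856   3.62904064]
-16 19.9 -12 19.7 -8 20.0 -4 20.3 0 30.2 4 31.8 8 10.6 12 9.4 16 9.0 
stop y [ 0.72014072 18.33099979] x end -61.78169336863708
scene 313 slope [0.00770223 3.85614599] [-3.68267718  0.12993981  3.26114018]
-16 18.8 -12 18.7 -8 18.9 -4 19.8 0 30.4 4 20.7 8 8.2 12 7.6 16 7.8 
stop y [ 0.1217354  19.61226239] x end -61.33233827009916
-15.3 [array([ 0.32,  0.31, -0.53,  2.09,  0.22,  0.79, -2.18]), array([ 0.25,  0.46, -0.24,  1.81,  0.14,  0.88, -1.89])]
-105.3 [array([ 0.81,  0.53, -1.18,  2.07,  0.61,  0.95,  2.18]), array([ 0.87,  0.77, -1.19,  1.77,  0.78,  1.16,  2.31])]
74.7 [array([ 0.49,  0.35, -0.74,  2.08,  0.32,  0.82, -0.7 ]), array([ 0.47,  0.51, -0.53,  1.8 ,  0.32,  0.92, -0.47])]
164.7 [array([ 0.67,  0.42, -0.96,  2.07,  0.46,  0.87,  0.75]), array([ 0.58,  0.55, -0.7 ,  1.79,  0.42,  0.96,  1.01])]
```

```bash
cat >> h.py <<'E'
A=np.radians(-15.7);bx=np.array([np.cos(A),np.sin(A)]);by=np.array([-bx[1],bx[0]]);S=np.array([682,113.6])
def P(x,y,z): return [*(S+x*bx+y*by),z]
def Q(d): return (Ro.from_euler('z',A+np.radians(d))*Ro.from_euler('x',np.pi)).as_quat()
def loc(p): return np.array([(p[:2]-S)@bx,(p[:2]-S)@by])
def F(): f=env.state()['ft_force'];return np.array([f[:2]@bx,f[:2]@by,f[2]])
def brick():
    for nm in('top','scene'):
        c=env.get_image(nm);W=cloud(c)
        for o in env.outline_of('long_brick',c):
            p=W[o['mask']&(c['range_z']>0)]
            p=p[abs(p[:,2]-60)<7]
            if len(p)<60: continue
            r=cv2.minAreaRect(p[:,:2].astype(np.float32));b=cv2.boxPoints(r)
            e=max((b[1]-b[0],b[2]-b[1]),key=np.linalg.norm);e=e/np.linalg.norm(e);e=e*np.sign(e@by)
            print(nm,'brick local',loc(np.array(r[0])).round(1),np.round(r[1]),'turn',round(float(np.arctan2(-(e@bx),e@by)),3))
E
python3 - <<'E'
from h import *
env.grip(88)
env.move_ptp(P(-180,-165,190),Q(180)); env.movel(P(-180,-165,29),velocity=120)
print(env.state()['t'],loc(env.state()['position']),F()); brick()
f0=F()
for x in range(-175,-84,5):
    env.movel(P(x,-165,29),velocity=50)
    if x%10==5 or True: print(x,(F()-f0).round(1))
    if (f0-F())[0]>8: break
brick();print(env.state()['t'])
c=env.get_image('top');cv2.imwrite('pics/p1.png',cv2.resize(c['img'][105:250,190:375,::-1],None,fx=4,fy=4))
E
```

```text
6.1833 [-179.49115521 -164.84775558] [-0.05764556 -0.38448637 -0.15898389]
top brick local [ -92.2 -164.1] [144.  55.] turn -0.335
scene brick local [ -91.4 -165.6] [150.  59.] turn -0.302
-175 [-0.7  0.  -0.3]
-170 [-1.3  0.   0.1]
-165 [-1.3 -0.4  0.1]
-160 [-0.9 -0.5 -0.4]
-155 [-1.3 -0.1 -0.7]
-150 [-1.4  0.6  0.1]
-145 [ 0.1 -1.1  1.7]
-140 [-4.7 -0.9  6.1]
-135 [-9.5 -1.5 11.9]
scene brick local [ -90.  -165.4] [150.  58.] turn -0.293
8.8333
```

View pics/p1.png

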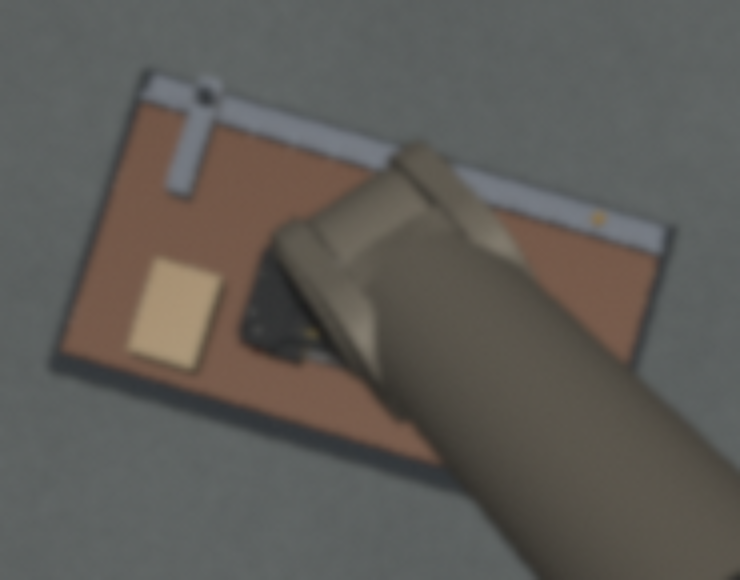

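Run:
```python
from h import *
s=env.state();print(s['position'],loc(s['position']),F(),s['moment'],s['finger_force'],s['gripper_width'],s['t'])
c=env.get_image('scene');cv2.imwrite('pics/p2.png',cv2.resize(c['img'][150:300,200:400,::-1],None,fx=4,fy=4,interpolation=cv2.INTER_CUBIC))
```

```text
[504.88193559  -8.89560283  29.00993288] [-137.36273399 -165.85373304] [-7.97602742 -0.81886483 11.69519125] [-0.37135959  1.79660631 -0.37569694] 5.842358842492104 87.49880515106784 8.8833
```

View pics/p2.png

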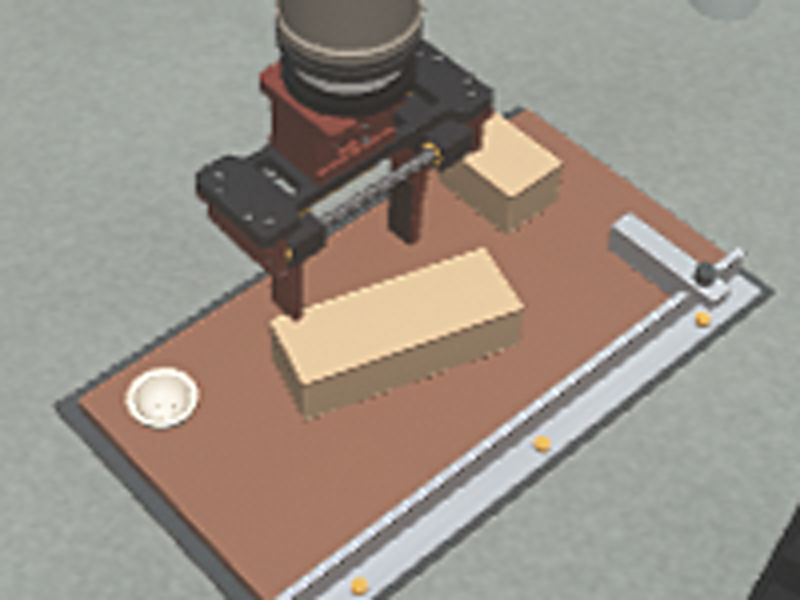

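Run:
```python
from h import *
c=env.get_image('scene');W=cloud(c)
o=[o for o in env.outline_of('long_brick',c) if abs(o['uv'][0]-300)<30][0]
p=W[(cv2.erode(o['mask'].astype(np.uint8),np.ones((3,3)))>0)];p=p[(p[:,2]>52)&(p[:,2]<72)]
l=np.stack([(p[:,:2]-S)@bx,(p[:,:2]-S)@by,np.ones(len(p))],1)
k,*_=np.linalg.lstsq(l,p[:,2],rcond=None);print('slopes',k,len(p),np.std(p[:,2]-l@k))
# left fingertip
L=loc(W.reshape(-1,3).T[:2].T.reshape(-1,2).T) if 0 else np.stack([(W[...,:2]-S)@bx,(W[...,:2]-S)@by],-1)
for v in range(195,216,2):
    u=301;print(v,np.round(W[v,u],0),L[v,u].round(0))
for v in range(215,236,2):
    u=272;print(v,np.round(W[v,u],0),L[v,u].round(0))
```

```text
Traceback (most recent call last):
IndexError: list index out of range
```

Run:
```python
from h import *
c=env.get_image('scene');W=cloud(c)
L=np.stack([(W[...,:2]-S)@bx,(W[...,:2]-S)@by],-1)
m=(abs(W[...,2]-60)<8)&(abs(L[...,0]+88)<22)&(abs(L[...,1]+165)<50)
p=W[m];l=np.c_[L[m],np.ones(len(p))]
k,*_=np.linalg.lstsq(l,p[:,2],rcond=None);print('slopes',k[:2],'mean',p[:,2].mean(),len(p),np.std(p[:,2]-l@k))
for u,r in((301,range(195,216,2)),(272,range(215,236,2))):
    for v in r: print(u,v,np.round(W[v,u],0),L[v,u].round(0))
```

```text
slopes [-0.01480108  0.00469707] mean 58.522477920941405 530 1.6519009415020267
301 195 [522.  32. 114.] [-132. -122.]
301 197 [521.  33. 105.] [-133. -121.]
301 199 [521.  34.  98.] [-133. -121.]
301 201 [522.  33.  91.] [-132. -121.]
301 203 [522.  34.  83.] [-133. -120.]
301 205 [524.  30.  80.] [-130. -123.]
301 207 [524.  31.  71.] [-130. -122.]
301 209 [524.  32.  63.] [-130. -122.]
301 211 [507.  60.  18.] [-154.  -99.]
301 213 [510.  55.  16.] [-149. -103.]
301 215 [515.  47.  19.] [-142. -109.]
272 215 [516. -85. 148.] [-106. -236.]
272 217 [502. -66. 114.] [-124. -222.]
272 219 [500. -64. 103.] [-127. -221.]
272 221 [500. -64.  95.] [-128. -220.]
272 223 [499. -63.  86.] [-128. -220.]
272 225 [498. -63.  78.] [-129. -220.]
272 227 [497. -62.  68.] [-130. -219.]
272 229 [496. -60.  58.] [-132. -218.]
272 231 [501. -67.  61.] [-125. -223.]
272 233 [503. -71.  58.] [-122. -226.]
272 235 [506. -75.  57.] [-118. -230.]
```

The open fingertips sit about 30 mm above the nominal TCP, so the right finger was dragging on top of the brick. I'll back off and measure tip height against opening.

Run:
```python
from h import *
env.movel(P(-137,-165,75),velocity=100); env.movel(P(-182,-165,75),velocity=120)
for g in (88,60):
    env.grip(g)
    c=env.get_image('scene');W=cloud(c);s=env.state()
    L=np.stack([(W[...,:2]-S)@bx,(W[...,:2]-S)@by],-1)-loc(s['position']);m0=(abs(L[...,0])<20)&(c['range_z']>0)&(W[...,2]>66)&(W[...,2]<190)
    print(g,s['gripper_width'],s['position'][2],F(),s['t'])
    for sg in(-1,1):
        m=m0&(L[...,1]*sg>0)&(L[...,1]*sg<70)
        z=W[m][:,2]-s['position'][2];t=z<np.percentile(z,1)+8
        print(sg,len(z),'tip dz',np.percentile(z,[0,1,5,50]).round(0),'xy of tip',np.median(L[m][t],0).round(0),'front x',np.percentile(L[m][z<40,0],[5,95]).round(0))
brick()
c=env.get_image('scene');cv2.imwrite('pics/p3.png',cv2.resize(c['img'][130:280,210:410,::-1],None,fx=4,fy=4,interpolation=cv2.INTER_CUBIC))
```

```text
88 88.25934533898194 74.99069236326237 [ 0.18344234 -0.32602403 -0.15505763] 10.4833
-1 105 tip dz [30. 31. 34. 57.] xy of tip [  8. -53.] front x [-9. 12.]
1 185 tip dz [28. 31. 33. 69.] xy of tip [ 4. 44.] front x [-8. 12.]
60 59.85461636175194 75.0143601227399 [ 0.55329824 -0.54348218  0.82518795] 11.1583
-1 127 tip dz [31. 32. 33. 59.] xy of tip [  7. -38.] front x [-11.  12.]
1 177 tip dz [29. 31. 33. 68.] xy of tip [ 6. 31.] front x [-7. 13.]
top brick local [ -68.9 -163.8] [154.  50.] turn 0.036
scene brick local [ -90.1 -165.7] [150.  59.] turn -0.303
```

View pics/p3.png

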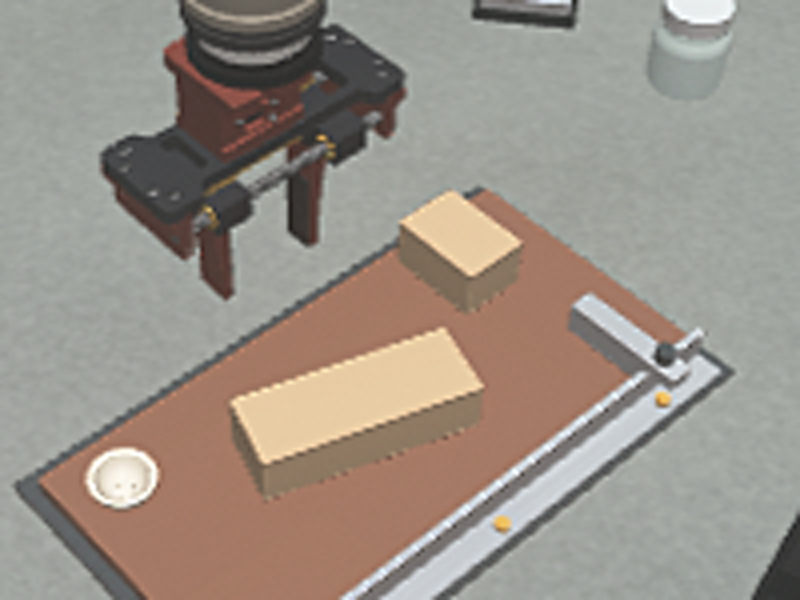

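The tips are about 31 mm above the nominal TCP at both openings. I'll lower the TCP to -1 mm, putting the tips at about 30 mm, and check force on the way down.

Run:
```python
from h import *
env.grip(88)
f0=F()
for z in(20,8,3,-1):
    env.movel(P(-182,-165,z),velocity=100); print(z,(F()-f0).round(1))
    if (F()-f0)[2]>4: raise SystemExit('touch')
f0=F()
for x in range(-170,-71,7):
    env.movel(P(x,-165,-1),velocity=60); f=F()-f0; print(x,f.round(1))
    if f[0]<-8 or abs(f[2])>6: break
brick();print(env.state()['t'])
```

```text
20 [-0.3 -0.2 -0.2]
8 [ 0.2 -0.6 -0.3]
3 [-0.1 -0.9 -1. ]
-1 [ 0.3 -0.7 -0.5]
-170 [-0.8 -0.7 -0.2]
-163 [-0.5  0.8 -0.4]
-156 [-0.4  0.7  0.3]
-149 [-0.2  0.   0.4]
-142 [-0.3 -0.   1.1]
-135 [ 0.2  0.1 -0.9]
-128 [-0.2  1.   1.4]
-121 [-0.2 -0.1 -1.1]
-114 [ 0.4 -0.4  0. ]
-107 [-0.1  0.3  0.5]
-100 [-0.3  0.7  0.2]
-93 [-1.   0.5 -0.9]
-86 [0.7 0.9 0.1]
-79 [-0.1  1.  -1.2]
-72 [-0.4  0.3  0.1]
scene brick local [ -31.2 -161.4] [151.  57.] turn 0.017
17.7833
```

Run:
```python
from h import *
f0=F()
for x in np.arange(-70,-54,1.5):
    env.movel(P(x,-165,-1),velocity=25); f=F()-f0; print(x,f.round(1),loc(env.state()['position']).round(1))
    if f[0]<-7 : break
env.hold(0.3);brick()
env.movel(P(-100,-165,-1),velocity=150);brick();print(env.state()['t'])
env.movel(P(-100,-165,60),velocity=200)
print([env.inverse_kinematics(P(-30,y,z),Q(d)) is not None for d in(90,-90) for y in(-280,-150) for z in(0,100)])
```

```text
-70.0 [-3.2 -2.   3.6] [ -70.7 -165. ]
-68.5 [-3.5 -0.4  0.6] [ -68.9 -164.9]
-67.0 [-1.5 -0.3 -1.5] [ -66.9 -165. ]
-65.5 [-6.5 -0.4  3.4] [ -66.9 -165. ]
-64.0 [-10.4  -1.1   9.1] [ -67.  -165.1]
scene brick local [ -27.  -161.3] [152.  56.] turn -0.005
20.125
[True, True, True, True, True, True, True, True]
```

Run:
```python
from h import *
env.movel(P(-100,-165,120),velocity=250)
env.grip(20); env.move_ptp(P(-30,-280,110),Q(90)); f0=F()
for z in(30,5):
    env.movel(P(-30,-280,z),velocity=120); print(z,(F()-f0).round(1))
    if (F()-f0)[2]>4: raise SystemExit('touch')
f0=F()
for y in [-262,-250,-235,-220,-205,-190,-180,-172]:
    env.movel(P(-30,y,5),velocity=50); f=F()-f0; print(y,f.round(1))
    if f[1]<-9 or abs(f[0])>12: break
brick();print(env.state()['t'],loc(env.state()['position']))
```

```text
30 [ 0.7 -0.5  0.1]
5 [ 1.2 -1.  -0.1]
-262 [-0.   0.9 -1.4]
-250 [ 0.5  0.9 -0.4]
-235 [-0.3  0.6 -0.2]
-220 [0.4 0.8 0.1]
-205 [ 0.6  1.6 -1.6]
-190 [ 0.6  1.2 -0.7]
-180 [ 0.2  0.9 -0.6]
-172 [ 0.   0.8 -0.4]
top brick local [-29.2 -73.6] [126.  56.] turn -0.003
scene brick local [-28.9 -85. ] [149.  57.] turn -0.021
27.9167 [ -30.03644877 -171.78292548]
```

Run:
```python
from h import *
f0=F()
for y in np.arange(-170,-152,1.5):
    env.movel(P(-30,y,5),velocity=25); f=F()-f0; print(y,f.round(1),loc(env.state()['position']).round(1))
    if f[1]<-6: break
env.hold(0.3);brick()
env.movel(P(-30,-200,5),velocity=120);env.movel(P(-30,-220,110),velocity=200);brick();print(env.state()['t'])
c=env.get_image('scene');cv2.imwrite('pics/p4.png',cv2.resize(c['img'][150:300,250:400,::-1],None,fx=4,fy=4,interpolation=cv2.INTER_CUBIC))
```

```text
-170.0 [ 0.5 -0.7 -0.3] [ -30.  -170.2]
-168.5 [-0.2 -2.7  0.4] [ -30. -169.]
-167.0 [ 0.9 -1.6 -0. ] [ -30.  -166.8]
-165.5 [-0.3 -1.   0.8] [ -30.1 -165. ]
-164.0 [ 0.4 -0.8 -1.3] [ -30.1 -163.6]
-162.5 [-0.1 -0.9 -0.7] [ -30.1 -162.2]
-161.0 [-0.1 -1.3 -0.5] [ -30.  -160.7]
-159.5 [-1.2 -2.3  0.5] [ -30.  -159.7]
-158.0 [-1.4 -6.3  2.3] [ -30.1 -159.7]
top brick local [-29.1 -63.6] [128.  56.] turn 0.002
scene brick local [-28.2 -73.4] [150.  57.] turn -0.009
top brick local [-29.  -74.7] [150.  57.] turn 0.005
scene brick local [-27.9 -75.1] [152.  56.] turn 0.009
32.05
```

View pics/p4.png

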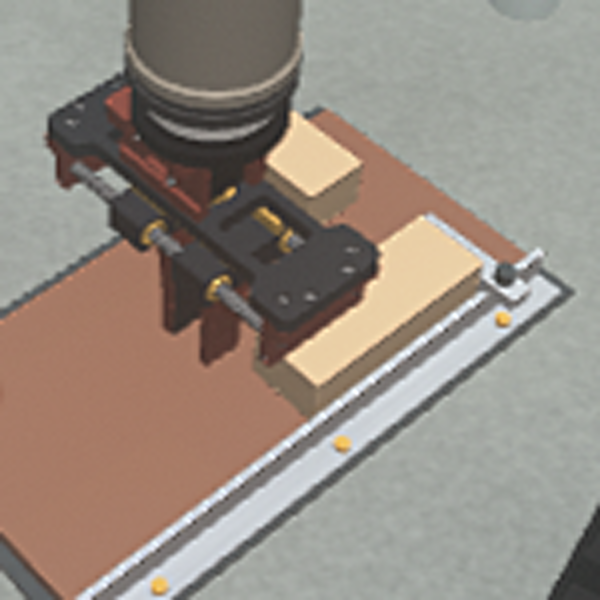

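The picture shows the brick along the fence with its end at the stop, around (480,265) in the crop. The hand is clear, and the depth measurements and contact force agree.

Run:
```python
from h import *
env.movel(P(-60,-260,190),velocity=250);env.hold(0.3);brick()
print(env.state()['t'],env.hand_in())
```

```text
top brick local [-29.8 -74.6] [150.  55.] turn -0.006
scene brick local [-27.8 -74.6] [153.  57.] turn 0.005
the job is handed in; nothing more can be done
33.125 None
```

I handed the job in at 33 s. The last measurements put the long brick flat against the fence (turned about 0.006 rad) with its end against the stop and the hand clear. On my first push a finger dragged on top of the brick, shifting it about 2 mm with no tilt seen, and I did not re-measure the other items, though the hand was kept clear of them.

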